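# Start the stirrer under the amber bottle

## Robot

A 6-joint arm with a two-finger parallel gripper is mounted at the origin on the work surface. World frame = base frame: x ahead of the robot, y to its left, z up, the work surface at z = 0. Lengths are in m, angles in rad, forces in N, time in s.
With the tool pointing down it reaches from about 0.35 to 0.725 m from the base axis. Payload 4.3 kg.
Tool frame: the origin (TCP) lies at the very end of the fingers, on their centre line; the grasp point (between the pads) lies 19 mm behind it (robot.tcp_to_grasp is the distance from the TCP to the grasp point, in m); z points along the fingers, y is the line along which they close (so a half turn about z gives the same grasp; the last joint's range is limited). The gripper opens to 85 mm and grips with 20 to 120 N. Pads are 22 mm wide; open, the fingers measure 114 mm over their backs; the gripper's body (76 mm by 85 mm) begins 54 mm behind the grasp point. The pads swing forward as they close: fully open they stand 13 mm farther back than shut.
Start: joints at [-1.227, 0.377, 0.081, 1.274, 0, 1.46], TCP at [0.252, -0.517, 0.196] pointing down, gripper open.
Joint ranges: [-2.72, 2.72], [-0.84, 1.66], [-1.02, 1.22], [-1.77, 2.12], [-1.37, 1.28], [-3.14, 3.14]. Speed limits (rad/s): [2.57, 2.57, 3.14, 3.14, 3.14, 3.14].

## Interface

Orientations are given as a rotation vector (axis times angle).
In Python, from workcell import robot, camera, order gives the robot as it stands.
- The arm moves only by the tool jog_arm, never from a script. Its argument "targets" is a list that holds one entry, the list of rows, each a list of 7 numbers: the opening, from 0 (shut) to 1 (fully open), then the shift along the tool's x, y, z in m, then the turn, a rotation vector about the tool's x, y, z in rad. In form: [[[jaw, dx, dy, dz, rx, ry, rz], ...]]. A call has 1 to 12 rows; each row is the pose to reach, as a shift and turn from the pose commanded when the call began, along the tool's axes at that moment; what a row does not reach only later rows make up. A row lasts 1/12 s, in which the tool goes at most 41.7 mm and 7.16 degrees, less where a joint would pass 70% of its speed; a pose out of reach is approached as far as the arm can. A call with a gripper value outside its range is refused whole. The fingers move at their own pace and stop on an object; "squeeze" is the grip in N (left out, the last holds). Time passes only in rows, so rows that repeat a pose let the fingers close. It gives the time, the measured TCP pose, the force, the opening and the grip force at its end, in the units of the state.
- robot.observe(): the state, without advancing time (a new reading comes with each control period).
- camera(name): name is "side" or "top"; returns a dict with "color" (420x560x3 uint8, blue, green, red), "depth" (420x560 float32, m along the optical axis (not along the pixel's ray), 0 where there is no reading), "camera_matrix" (3x3 intrinsics, pixels), "rvec" (rotation vector, rad) and "tvec" (3), from world to camera coordinates, as OpenCV has them. Camera axes: x right, y down, z forward; pixel columns grow to the right and rows downward; lengths in m; the calibration is good to about 2 mm. A picture is of the moment at which its call begins.
- order.sign_off(): hands the job in; it is judged then, once.
The state is a dict: "t": time; "joint_pos": joint angles; "qd": joint speeds; "tau": joint torques, N m; "ee_pos": TCP position; "tool_rot": TCP orientation; "wrist_force": force on the tool from outside, world axes, zero at the start; "wrist_torque": the same for the moment, N m; "width": finger opening in m; "grasp_force": force on a finger pad.
Only numpy, scipy, OpenCV 4.12 (cv2) and the standard library are available. Lean on these libraries where they do the work, as an engineer would, in place of code of your own. Each camera call takes 0.05 s, during which the arm holds its last target. There are 200 camera calls.

## Task

Set the stirrer going under the amber bottle: with the fingertips, gently press down the blue button straight in front of that bottle and let it come up again, then gently press the green start button and withdraw so that it comes up too. Press no other button, and leave the bottles and the jar standing untouched where they are.

Things in the scene. Friction and masses are not known exactly. Their poses are not given: they have to be found in the camera images.
- stirrer: White three-place stirrer, fixed, 270 mm (x) by 360 mm (y), flat deck 60 mm above the bench. Origin on the bench, mid-width, 150 mm behind its front (robot-side) edge; +x from front to back, +y to the left. On its front part: a row of three blue buttons, each joined by a blue stripe to the stirring place 117 mm straight behind it; nearer the robot a green and a red one, in either order.
- amber: Closed brown (amber) bottle with a blue cap, 60 mm across, 120 mm tall, loose on one of the three places. Origin at the centre of its underside, z up.
- white: Closed white bottle with a white cap, 60 mm across, 120 mm tall, loose on another place. Origin at the centre of its underside, z up.
- jar: Closed clear glass jar with a grey lid, 64 mm across, 80 mm tall, loose on the remaining place. Origin at the centre of its underside, z up.
- place_left (a point): Centre of the left-hand (+y of the stirrer) stirring place, a white disc 96 mm across, at deck height; places are 110 mm apart.
- place_mid (a point): Centre of the middle stirring place, a white disc 96 mm across, at deck height; places are 110 mm apart.
- place_right (a point): Centre of the right-hand (-y of the stirrer) stirring place, a white disc 96 mm across, at deck height; places are 110 mm apart.
- select_left_top (a point): left-hand (+y of the stirrer) blue button, 28 mm across; this point is the centre of its top face, 26 mm above the deck (14 mm above its black housing, 44 mm across), and moves down with it. Travel 10 mm straight down, 2.4 N to start, 4.4 N at 3.5 mm, 8 N fully down; registers from 3.5 mm; springs back when released.
- select_left (a joint): How far the left-hand (+y of the stirrer) blue button is down, m: 0 up, 0.010 fully down; it registers from 0.0035.
- select_mid_top (a point): middle blue button, 28 mm across; this point is the centre of its top face, 26 mm above the deck (14 mm above its black housing, 44 mm across), and moves down with it. Travel 10 mm straight down, 2.4 N to start, 4.4 N at 3.5 mm, 8 N fully down; registers from 3.5 mm; springs back when released.
- select_mid (a joint): How far the middle blue button is down, m: 0 up, 0.010 fully down; it registers from 0.0035.
- select_right_top (a point): right-hand (-y of the stirrer) blue button, 28 mm across; this point is the centre of its top face, 26 mm above the deck (14 mm above its black housing, 44 mm across), and moves down with it. Travel 10 mm straight down, 2.4 N to start, 4.4 N at 3.5 mm, 8 N fully down; registers from 3.5 mm; springs back when released.
- select_right (a joint): How far the right-hand (-y of the stirrer) blue button is down, m: 0 up, 0.010 fully down; it registers from 0.0035.
- start_top (a point): The green start button, 28 mm across; this point is the centre of its top face, 26 mm above the deck (14 mm above its black housing, 44 mm across), and moves down with it. Travel 10 mm straight down, 2.4 N to start, 4.4 N at 3.5 mm, 8 N fully down; registers from 3.5 mm; springs back when released. 60 mm nearer the robot than the blue row, 55 mm left or right of mid-width.
- start (a joint): How far the green start button is down, m: 0 up, 0.010 fully down; it registers from 0.0035.
- stop_top (a point): The red stop button, 28 mm across; this point is the centre of its top face, 26 mm above the deck (14 mm above its black housing, 44 mm across), and moves down with it. Travel 10 mm straight down, 2.4 N to start, 4.4 N at 3.5 mm, 8 N fully down; registers from 3.5 mm; springs back when released. 60 mm nearer the robot than the blue row, 55 mm left or right of mid-width.
- stop (a joint): How far the red stop button is down, m: 0 up, 0.010 fully down; it registers from 0.0035.
- rack: Green plastic tube rack, 120 by 200 mm, 45 mm tall, fixed on the bench to the right of the stirrer; not part of the job. Origin at the centre of its underside.
Not all that is in view belongs to the job. Of the things like the white, leave any that is pink; of the rest the larger one is meant.

How it is judged:
On the way, in this order (a step that is already met when the one before it is completed fails the run):
1. the fingertips press down the blue button straight in front of the amber bottle (((horizontal distance between amber and place_left below 0.04 m and value of joint select_left above 0.0035 m and contact force between the fingers and select_left above 0.5 N) or (horizontal distance between amber and place_mid below 0.04 m and value of joint select_mid above 0.0035 m and contact force between the fingers and select_mid above 0.5 N) or (horizontal distance between amber and place_right below 0.04 m and value of joint select_right above 0.0035 m and contact force between the fingers and select_right above 0.5 N)) and value of joint start below 0.0015 m), for 0.1 s.
2. all the blue buttons are up again and the green button is not yet down (value of joint each of select_left, select_mid, select_right, start, stop below 0.0015 m), for 0.05 s.
3. the fingertips press down the green start button, with the blue ones up (value of joint each of select_left, select_mid, select_right below 0.0015 m and value of joint start above 0.0035 m and contact force between the fingers and start above 0.5 N), for 0.1 s.
At the end, for the whole second after the job is handed in: All five buttons are up again (within 1.5 mm); the bottles and the jar stand upright (within 0.1 rad), at rest, within 10 mm of where they started (all of step 2 and distance of each of amber, white, jar from where it was at the start of the episode below 0.01 m and angle between each of amber, white, jar's own z axis and vertical below 0.1 rad and linear speed of each of amber, white, jar below 0.02 m/s); the robot touches nothing.
It fails at once if a blue button in front of another vessel is pressed (over 2.5 mm) ((horizontal distance between amber and place_left above 0.06 m and value of joint select_left above 0.0025 m) or (horizontal distance between amber and place_mid above 0.06 m and value of joint select_mid above 0.0025 m) or (horizontal distance between amber and place_right above 0.06 m and value of joint select_right above 0.0025 m)).
It fails at once if the red stop button is pressed (over 2.5 mm) (value of joint stop above 0.0025 m).
It fails at once if a button is pressed harder than 25 N (contact force between anything else and select_left above 25 N or contact force between anything else and select_mid above 25 N or contact force between anything else and select_right above 25 N or contact force between anything else and start above 25 N or contact force between anything else and stop above 25 N).
It fails at once if the robot touches a bottle or the jar (over 0.5 N) (contact force between any of the fingers, the arm and amber above 0.5 N or contact force between any of the fingers, the arm and white above 0.5 N or contact force between any of the fingers, the arm and jar above 0.5 N).
It fails at once if a bottle or the jar is shifted more than 15 mm, lifted or tipped (distance of any of amber, white, jar from where it was at the start of the episode above 0.015 m or angle between any of amber, white, jar's own z axis and vertical above 0.2 rad).
It also fails if it takes over 40 s, if anything falls off the work surface, if the arm or the gripper's body presses on something with over 40 N, if the wrist force passes 120 N, or if a joint passes its speed limit or range.

## Working session

There is one attempt and no reset: what is moved stays moved. The work goes in short steps, Python scripts to look and compute and a tool call to move; the robot and the scene stay as the last step left them, time stands still between calls to the robot, and variables do not carry over. Pictures are saved under pics/ and viewed, at most 10 in all, crops included, and the job is handed in when it is done.

Besides the shell and the picture viewer there is one more tool, called after "Call:" as a command line: name --argument value ..., lists and objects as JSON in quotes. jog_arm: Moves the arm, as the interface text tells. Its arguments: {"type":"object","properties":{"targets":{"type":"array"},"squeeze":{"type":"number"}},"required":["targets"]}

```bash
mkdir -p pics; cat > h.py <<'E'
import numpy as np,cv2,pickle
from workcell import robot,camera,order
def grab(n,f):
    c=camera(n); cv2.imwrite('pics/%s.png'%f,c['color']); pickle.dump(c,open('pics/%s.pkl'%f,'wb')); return c
def load(f): return pickle.load(open('pics/%s.pkl'%f,'rb'))
def world(c,u,v,z=None):
    K=c['camera_matrix'];R=cv2.Rodrigues(np.array(c['rvec'],float))[0];t=np.array(c['tvec'],float).ravel()
    r=np.linalg.inv(K)@[u,v,1]
    o=-R.T@t; d=R.T@r
    if z is None: return o+d*np.median(c['depth'][int(v)-1:int(v)+2,int(u)-1:int(u)+2])
    return o+d*(z-o[2])/d[2]
E
python3 - <<'E'
from h import *
for n in('side','top'):
    c=grab(n,n+'1'); print(n,c['camera_matrix'].round(0).tolist(),world(c,280,210))
print(robot.observe())
E
```

```text
side [[511.0, 0.0, 288.0], [0.0, 511.0, 211.0], [0.0, 0.0, 1.0]] [ 0.65362298 -0.09950696  0.11625598]
top [[474.0, 0.0, 283.0], [0.0, 474.0, 207.0], [0.0, 0.0, 1.0]] [ 0.62622609 -0.17078924  0.05969103]
{'t': 0.1, 'joint_pos': array([-1.22729939e+00,  3.77991349e-01,  7.97304541e-02,  1.27439792e+00,
        2.67729795e-05,  1.46052204e+00]), 'qd': array([ 0.00098176, -0.00160389,  0.00302955,  0.00156485,  0.00158574,
        0.00037751]), 'tau': array([ 1.40819640e-03, -4.64692891e+01,  2.70583248e+01,  1.20265022e-02,
       -1.38934683e-04, -3.40222059e-06]), 'ee_pos': array([ 0.25185696, -0.51616473,  0.19484236]), 'tool_rot': array([-3.05927345e+00, -7.06265710e-01,  2.98438421e-04]), 'wrist_force': array([-0.70286421, -0.28266869,  0.07116219]), 'wrist_torque': array([ 0.00545297,  0.0456578 , -0.06646165]), 'grasp_force': 0.0, 'width': 0.08546170582680174}
```

View pics/top1.png

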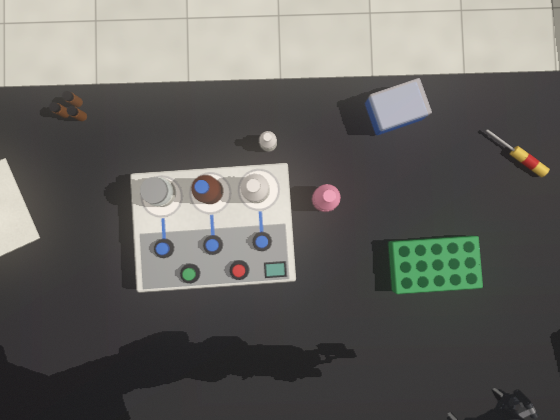

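View pics/side1.png

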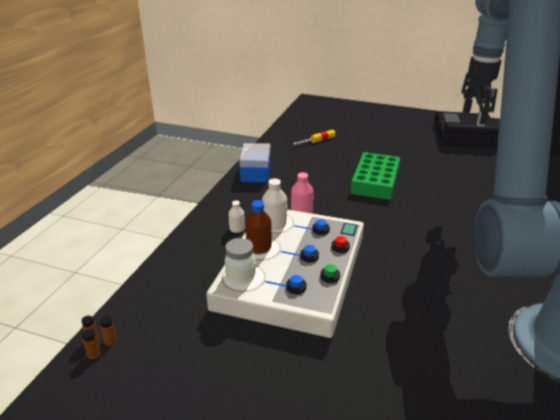

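The top view shows the jar at (157,190), amber at (208,188) and white at (257,187), left to right. The small brown vials at (70,107), the small white bottle at (268,141) and the pink bottle (326,198) are decoys. The blue buttons are at (164,248), (213,244) and (262,241), green at (190,273) and red at (239,270). Amber stands on the middle place, so I want the blue button at (213,244) and then green. The side view agrees: mid blue (310,252), green (331,271). I'll check this in a close crop of both views.

```bash
python3 - <<'E'
from h import *
t=load('top1');s=load('side1')
a=cv2.resize(t['color'][170:290,130:300],None,fx=4,fy=4,interpolation=cv2.INTER_CUBIC)[:480,:680]
b=cv2.resize(s['color'][210:300,260:370],None,fx=4,fy=4,interpolation=cv2.INTER_CUBIC)
cv2.imwrite('pics/crop.png',a); cv2.imwrite('pics/crops.png',b)
# colour-blob centroids
def blobs(c,lo,hi,roi):
    h=cv2.cvtColor(c['color'],cv2.COLOR_BGR2HSV); m=cv2.inRange(h,lo,hi)
    x0,y0,x1,y1=roi; k=np.zeros_like(m); k[y0:y1,x0:x1]=m[y0:y1,x0:x1]
    n,_,st,ce=cv2.connectedComponentsWithStats(k); return [(ce[i].round(1),st[i].tolist()) for i in range(1,n) if st[i,4]>20]
for nm,lo,hi in(('blue',(100,120,80),(125,255,255)),('green',(50,100,50),(85,255,255)),('red',(0,150,80),(6,255,255))):
  for n,c,roi in(('top',t,(135,228,290,290)),('side',s,(265,210,365,300))):
    for ce,st in blobs(c,lo,hi,roi): print(nm,n,ce,st,'@.086',world(c,*ce,z=.086).round(4),'depth',world(c,*ce).round(4))
E
```

```text
blue top [163.2 232.4] [162, 228, 3, 10, 21] @.086 [0.5833 0.0872 0.086 ] depth [0.5833 0.0938 0.06  ]
blue top [261.5 241.2] [256, 236, 12, 12, 112] @.086 [ 0.5578 -0.1283  0.086 ] depth [ 0.5578 -0.1284  0.0862]
blue top [211.7 244.8] [206, 239, 12, 12, 114] @.086 [ 0.5531 -0.0188  0.086 ] depth [ 0.553  -0.0187  0.0854]
blue top [161.9 248.3] [156, 243, 13, 12, 124] @.086 [0.5485 0.0907 0.086 ] depth [0.5485 0.091  0.0847]
blue side [320.6 224.2] [315, 219, 12, 11, 105] @.086 [ 0.5569 -0.1172  0.086 ] depth [ 0.5571 -0.1178  0.0856]
blue side [309.1 250.4] [303, 245, 13, 12, 125] @.086 [ 0.5528 -0.0089  0.086 ] depth [ 0.553  -0.0096  0.0855]
blue side [295.8 281.1] [289, 275, 14, 13, 148] @.086 [0.5483 0.0997 0.086 ] depth [0.5484 0.0996 0.0859]
blue side [278.4 283.9] [267, 282, 20, 5, 28] @.086 [0.579  0.1197 0.086 ] depth [0.5895 0.0907 0.0594]
green top [188.4 273.8] [183, 268, 12, 12, 118] @.086 [0.4912 0.0336 0.086 ] depth [0.4912 0.0335 0.0866]
green side [348.6 228.7] [343, 224, 12, 10, 90] @.086 [ 0.4894 -0.1211  0.086 ] depth [ 0.4959 -0.1568  0.0612]
green side [330.  270.7] [324, 265, 13, 13, 139] @.086 [0.4908 0.044  0.086 ] depth [0.4912 0.0424 0.0846]
red top [238.5 270.3] [233, 265, 12, 12, 114] @.086 [ 0.4956 -0.0763  0.086 ] depth [ 0.4956 -0.0763  0.0858]
red side [340.5 241.3] [335, 236, 12, 11, 110] @.086 [ 0.4953 -0.0656  0.086 ] depth [ 0.4958 -0.0681  0.0841]
```

View pics/crop.png

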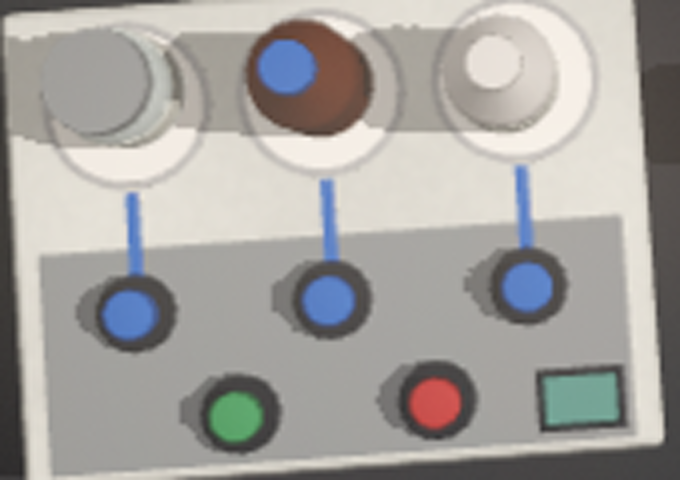

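View pics/crops.png

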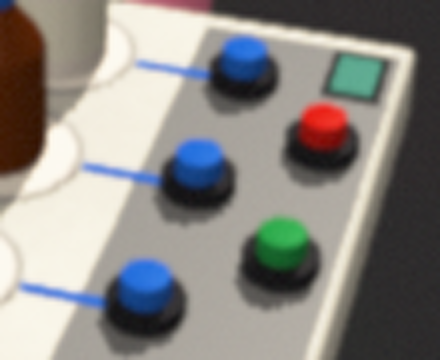

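The crops confirm it. The blue stripe in front of amber (crop 285,70) leads to the middle button (crop 328,300), and green is at (236,415), left of red at (436,403). Targets are mid blue (0.553,-0.018,0.086) and green (0.491,0.034,0.086). The side-view blobs include the caps' side faces, which explains their y bias. Now I move in with the gripper shut.

Call:
jog_arm --targets '[[[0,0.03,-0.019,0,0,0,0],[0,0.06,-0.038,0,0,0,0],[0,0.09,-0.057,0,0,0,0],[0,0.12,-0.076,0,0,0,0],[0,0.15,-0.095,0,0,0,0],[0,0.18,-0.115,0,0,0,0],[0,0.21,-0.135,0,0,0,0],[0,0.24,-0.155,0,0,0,0],[0,0.27,-0.175,0,0,0,0],[0,0.3,-0.194,0,0,0,0],[0,0.33,-0.213,0,0,0,0],[0,0.36,-0.232,0,0,0,0]]]'

```text
t: 1.1
ee_pos: [0.4742, -0.1487, 0.1954]
tool_rot: [-3.061, -0.707, 0.001]
wrist_force: [0.4, -0.7, -0.2]
width: -0.0002
grasp_force: 0.0
```

Call:
jog_arm --targets '[[[0,0.03,-0.02,0,0,0,0],[0,0.06,-0.04,0.01,0,0,0],[0,0.09,-0.06,0.02,0,0,0],[0,0.11,-0.072,0.03,0,0,0],[0,0.125,-0.08,0.04,0,0,0],[0,0.129,-0.083,0.05,0,0,0],[0,0.129,-0.083,0.055,0,0,0],[0,0.129,-0.083,0.055,0,0,0],[0,0.129,-0.083,0.055,0,0,0]]]'

```text
t: 1.85
ee_pos: [0.5525, -0.0203, 0.1404]
tool_rot: [3.062, 0.705, -0.002]
wrist_force: [0.3, -0.5, 0.7]
width: 0.0002
grasp_force: 0.0
```

```bash
cat > st.py <<'E'
from h import *
import sys
o=robot.observe(); R=cv2.Rodrigues(o['tool_rot'])[0]
print(o['t'],o['ee_pos'].round(4),o['width'],o['wrist_force'].round(2),'z',R[:,2].round(4),o['joint_pos'].round(2))
for n,p in(('mid',(.553,-.0183,.086)),('green',(.491,.034,.086))): print(n,'tool-shift',(R.T@(np.array(p)-o['ee_pos'])).round(4))
E
python3 st.py; python3 - <<'E'
from h import *
t=grab('top','top2');s=grab('side','side2')
a=cv2.resize(t['color'][170:290,130:300],None,fx=3,fy=3,interpolation=cv2.INTER_CUBIC)
b=cv2.resize(s['color'][180:300,250:370],None,fx=3,fy=3,interpolation=cv2.INTER_CUBIC)
cv2.imwrite('pics/c2.png',cv2.hconcat([a[:360,:430],b[:360]]))
E
```

```text
1.85 [ 0.5525 -0.0203  0.1404] 0.00019025950225709317 [ 0.31 -0.52  0.73] z [-1.4e-03 -3.0e-04 -1.0e+00] [-0.15  0.35 -0.1   1.12 -0.    2.54]
mid tool-shift [ 0.0014 -0.0016  0.0544]
green tool-shift [-0.0315 -0.0757  0.0545]
```

View pics/c2.png

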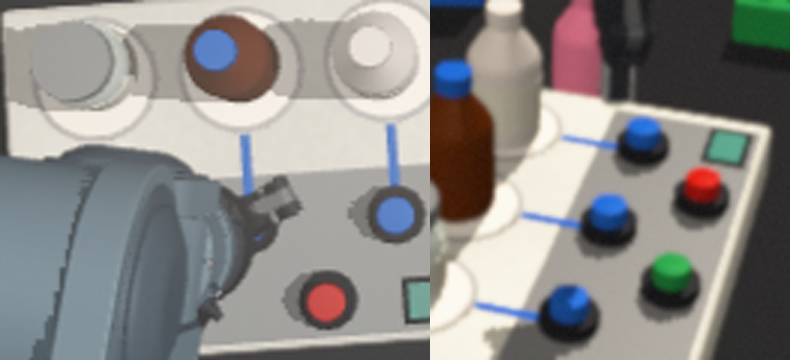

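The picture shows the shut fingers hanging over the mid button from above. In the side view the fingertip is at about (313,213), still high. I'll descend to about 8 mm above the button and check again.

Call:
jog_arm --targets '[[[0,0.001,-0.001,0.012,0,0,0],[0,0.001,-0.002,0.025,0,0,0],[0,0.001,-0.002,0.038,0,0,0],[0,0.001,-0.002,0.046,0,0,0],[0,0.001,-0.002,0.046,0,0,0],[0,0.001,-0.002,0.046,0,0,0]]]'

```text
t: 2.45
ee_pos: [0.5533, -0.0176, 0.095]
tool_rot: [3.061, 0.705, -0.0]
wrist_force: [0.8, -0.1, 1.7]
width: 0.0003
grasp_force: 0.0
```

```bash
python3 st.py; python3 - <<'E'
from h import *
s=grab('side','side3')
p=cv2.projectPoints(np.array([robot.observe()['ee_pos'],[.553,-.0183,.086]]),np.array(s['rvec'],float),np.array(s['tvec'],float),s['camera_matrix'],None)[0]; print(p.round(1).tolist())
cv2.imwrite('pics/c3.png',cv2.resize(s['color'][200:290,270:360],None,fx=6,fy=6,interpolation=cv2.INTER_CUBIC))
E
```

```text
2.45 [ 0.5533 -0.0176  0.095 ] 0.0003373301498056486 [ 0.81 -0.14  1.71] z [-2.e-04 -1.e-04 -1.e+00] [-0.15  0.38 -0.18  1.01 -0.    2.54]
mid tool-shift [-0.0006  0.0005  0.009 ]
green tool-shift [-0.0334 -0.0737  0.009 ]
[[[309.9, 244.7]], [[310.2, 248.0]]]
```

View pics/c3.png

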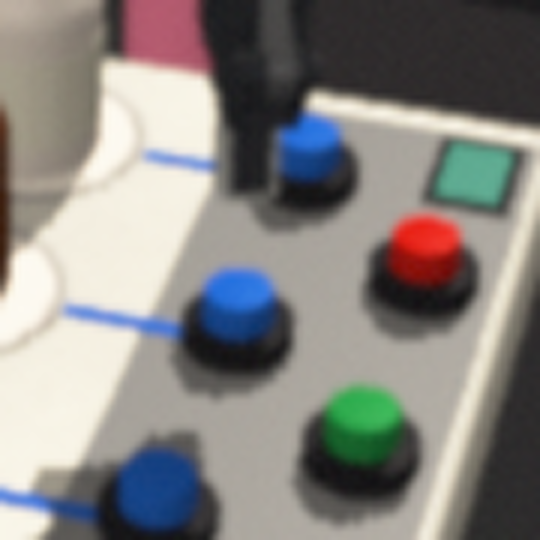

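The tip shows at crop (248,190), or pixel (311,232), but the reported TCP should project to (310,245). I'll locate the fingertip by depth before pressing.

```bash
python3 - <<'E'
from h import *
s=load('side3')
for u,v in((311,230),(310,227),(313,228),(311,224),(316,216),(309,222),(310,250)): print(u,v,world(s,u,v).round(4))
def cloud(c):
    h,w=c['depth'].shape; K=c['camera_matrix'];R=cv2.Rodrigues(np.array(c['rvec'],float))[0];t=np.array(c['tvec'],float).ravel()
    v,u=np.mgrid[:h,:w]; d=c['depth']
    P=np.stack([(u-K[0,2])/K[0,0]*d,(v-K[1,2])/K[1,1]*d,d],-1)
    return (P-t)@R
t=grab('top','top3')
for n,c in(('side',s),('top',t)):
    P=cloud(c); hsv=cv2.cvtColor(c['color'],cv2.COLOR_BGR2HSV)
    m=(c['depth']>0)&(P[...,2]>.093)&(P[...,2]<.14)&(abs(P[...,0]-.55)<.06)&(P[...,1]<.06)&(P[...,1]>-.12)
    q=P[m]; print(n,len(q)); 
    for lo in np.arange(.09,.14,.008):
        k=q[(q[:,2]>=lo)&(q[:,2]<lo+.008)]
        if len(k): print(round(lo,3),len(k),k.min(0).round(3),k.max(0).round(3),k.mean(0).round(3))
p=cv2.projectPoints(np.array([robot.observe()['ee_pos']]),np.array(t['rvec'],float),np.array(t['tvec'],float),t['camera_matrix'],None)[0]; print(p)
R=cv2.Rodrigues(np.array(t['rvec'],float))[0];print('topcam',-R.T@np.array(t['tvec'],float).ravel())
R=cv2.Rodrigues(np.array(s['rvec'],float))[0];print('sidecam',-R.T@np.array(s['tvec'],float).ravel())
cv2.imwrite('pics/c4.png',cv2.resize(t['color'][190:290,150:290],None,fx=5,fy=5,interpolation=cv2.INTER_CUBIC))
E
```

```text
311 230 [ 0.5496 -0.0065  0.1435]
310 227 [ 0.5514 -0.004   0.1525]
313 228 [ 0.5456 -0.0073  0.1491]
311 224 [ 0.5501 -0.0064  0.159 ]
316 216 [0.532  0.0233 0.2018]
309 222 [ 0.5541 -0.0043  0.1646]
310 250 [ 0.5515 -0.0117  0.0854]
side 28
0.122 1 [ 0.554 -0.014  0.13 ] [ 0.554 -0.014  0.13 ] [ 0.554 -0.014  0.13 ]
0.13 21 [ 0.543 -0.02   0.13 ] [ 0.567 -0.005  0.138] [ 0.554 -0.011  0.135]
0.138 6 [ 0.543 -0.019  0.138] [ 0.567 -0.005  0.14 ] [ 0.553 -0.011  0.139]
top 0
[[[210.44154069 244.4357742 ]]]
topcam [ 0.58488252 -0.1766791   1.12911846]
sidecam [0.30935716 0.86606337 0.77178795]
```

View pics/c4.png

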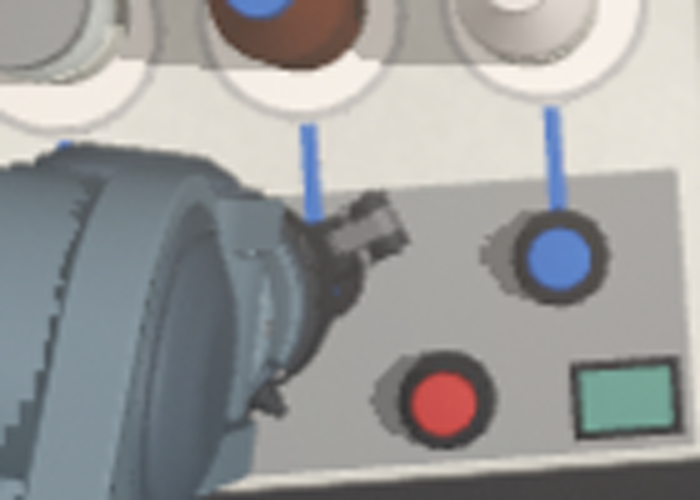

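The fingertip is at x,y ≈ (0.553,-0.015), right over the button. Depth puts its end at z≈0.13, against the reported 0.095. I'll compare with the earlier picture and a fresh one to see whether that offset is constant.

```bash
python3 - <<'E'
from h import *
for f in('side1','side2','side3','side5'):
    c=grab('side',f) if f=='side5' else load(f)
    h,w=c['depth'].shape; K=c['camera_matrix'];R=cv2.Rodrigues(np.array(c['rvec'],float))[0];t=np.array(c['tvec'],float).ravel()
    v,u=np.mgrid[:h,:w]; d=c['depth']
    P=(np.stack([(u-K[0,2])/K[0,0]*d,(v-K[1,2])/K[1,1]*d,d],-1)-t)@R
    x,y=(.252,-.516) if f=='side1' else (.553,-.018)
    r=.09 if f=='side1' else .03
    m=(d>0)&(P[...,2]>.095)&(np.hypot(P[...,0]-x,P[...,1]-y)<r)
    q=P[m];i=np.argsort(q[:,2])[:8]; print(f,len(q),q[i].round(3).tolist(), [(int(a),int(b)) for a,b in zip(u[m][i],v[m][i])][:4])
o=robot.observe();print(o['t'],o['ee_pos'],o['joint_pos'])
E
```

```text
side1 3542 [[0.264, -0.561, 0.243], [0.223, -0.479, 0.244], [0.266, -0.559, 0.244], [0.225, -0.476, 0.244], [0.274, -0.554, 0.244], [0.228, -0.474, 0.245], [0.269, -0.555, 0.245], [0.235, -0.471, 0.245]] [(469, 112), (484, 125), (468, 112), (483, 125)]
side2 911 [[0.548, -0.021, 0.176], [0.555, -0.014, 0.176], [0.553, -0.014, 0.177], [0.557, -0.013, 0.177], [0.546, -0.019, 0.178], [0.544, -0.019, 0.178], [0.551, -0.016, 0.179], [0.559, -0.012, 0.179]] [(314, 214), (310, 215), (311, 215), (309, 215)]
side3 521 [[0.554, -0.014, 0.13], [0.545, -0.016, 0.13], [0.547, -0.015, 0.131], [0.549, -0.013, 0.131], [0.559, -0.009, 0.131], [0.551, -0.011, 0.132], [0.555, -0.009, 0.133], [0.556, -0.008, 0.133]] [(310, 233), (314, 233), (313, 233), (312, 233)]
side5 534 [[0.558, -0.012, 0.13], [0.554, -0.013, 0.13], [0.559, -0.01, 0.131], [0.548, -0.016, 0.132], [0.545, -0.017, 0.133], [0.555, -0.009, 0.133], [0.559, -0.01, 0.134], [0.551, -0.012, 0.134]] [(308, 233), (310, 233), (307, 233), (313, 232)]
2.6 [ 0.55435362 -0.01743529  0.09576232] [-1.45766852e-01  3.83107276e-01 -1.74670823e-01  1.01113157e+00
 -8.62172404e-05  2.54233886e+00]
```

The offset is constant: the real fingertip ends about 35 mm above the reported TCP, when shut (48 mm open, of which 13 mm is the finger swing). So the reported TCP is off along the tool, and I expect contact at reported z≈0.051. I'll descend in small steps and watch the force.

Call:
jog_arm --targets '[[[0,0,0,0.012,0,0,0],[0,0,0,0.024,0,0,0],[0,0,0,0.034,0,0,0],[0,0,0,0.038,0,0,0],[0,0,0,0.038,0,0,0],[0,0,0,0.038,0,0,0]]]'

```text
t: 3.1
ee_pos: [0.5536, -0.0171, 0.0569]
tool_rot: [3.061, 0.707, -0.0]
wrist_force: [0.2, 0.7, -0.5]
width: 0.0005
grasp_force: 0.0
```

Call:
jog_arm --targets '[[[0,0,0,0.002,0,0,0],[0,0,0,0.004,0,0,0],[0,0,0,0.006,0,0,0],[0,0,0,0.006,0,0,0],[0,0,0,0.006,0,0,0]]]'

```text
t: 3.52
ee_pos: [0.5535, -0.0171, 0.0507]
tool_rot: [3.061, 0.707, 0.0]
wrist_force: [0.6, 0.5, 0.4]
width: 0.0
grasp_force: 0.0
```

Call:
jog_arm --targets '[[[0,0,0,0.001,0,0,0],[0,0,0,0.002,0,0,0],[0,0,0,0.003,0,0,0],[0,0,0,0.003,0,0,0],[0,0,0,0.003,0,0,0]]]'

```text
t: 3.93
ee_pos: [0.5537, -0.0172, 0.0479]
tool_rot: [3.061, 0.707, 0.001]
wrist_force: [-0.6, 0.1, 2.7]
width: 0.0002
grasp_force: 1.8
```

Call:
jog_arm --targets '[[[0,0,0,0.001,0,0,0],[0,0,0,0.002,0,0,0],[0,0,0,0.003,0,0,0],[0,0,0,0.003,0,0,0],[0,0,0,0.003,0,0,0]]]'

```text
t: 4.35
ee_pos: [0.5537, -0.0171, 0.0448]
tool_rot: [3.061, 0.707, 0.0]
wrist_force: [-1.6, 0.7, 4.7]
width: 0.0002
grasp_force: 2.7
```

Call:
jog_arm --targets '[[[0,0,0,0.001,0,0,0],[0,0,0,0.002,0,0,0],[0,0,0,0.002,0,0,0],[0,0,0,0.002,0,0,0],[0,0,0,0.002,0,0,0]]]'

```text
t: 4.77
ee_pos: [0.5537, -0.0171, 0.043]
tool_rot: [3.061, 0.707, 0.001]
wrist_force: [-2.1, 0.4, 6.8]
width: 0.0002
grasp_force: 3.2
```

About 6 mm down at 6.8 N, so the button has registered. Now lift off, move over green and stop about 7 mm above it.

Call:
jog_arm --targets '[[[0,0,0,-0.008,0,0,0],[0,0,0,-0.02,0,0,0],[0,0,0,-0.035,0,0,0],[0,0,0,-0.035,0,0,0],[0,-0.01,-0.022,-0.035,0,0,0],[0,-0.02,-0.044,-0.035,0,0,0],[0,-0.03,-0.066,-0.035,0,0,0],[0,-0.034,-0.0735,-0.035,0,0,0],[0,-0.034,-0.0735,-0.03,0,0,0],[0,-0.034,-0.0735,-0.02,0,0,0],[0,-0.034,-0.0735,-0.013,0,0,0],[0,-0.034,-0.0735,-0.013,0,0,0]]]'

```text
t: 5.77
ee_pos: [0.4903, 0.0335, 0.0538]
tool_rot: [-3.061, -0.706, 0.003]
wrist_force: [0.1, -0.5, 1.1]
width: 0.0004
grasp_force: 0.0
```

```bash
python3 st.py; python3 - <<'E'
from h import *
s=grab('side','side6')
cv2.imwrite('pics/c6.png',cv2.resize(s['color'][200:290,270:360],None,fx=6,fy=6,interpolation=cv2.INTER_CUBIC))
E
```

```text
5.7667 [0.4903 0.0335 0.0538] 0.00043674037530078684 [ 0.09 -0.53  1.08] z [-2.2e-03 -3.0e-04 -1.0e+00] [-0.06  0.31 -0.41  0.86 -0.    2.63]
mid tool-shift [ 0.0336  0.074  -0.0323]
green tool-shift [ 0.0008 -0.0002 -0.0322]
```

View pics/c6.png

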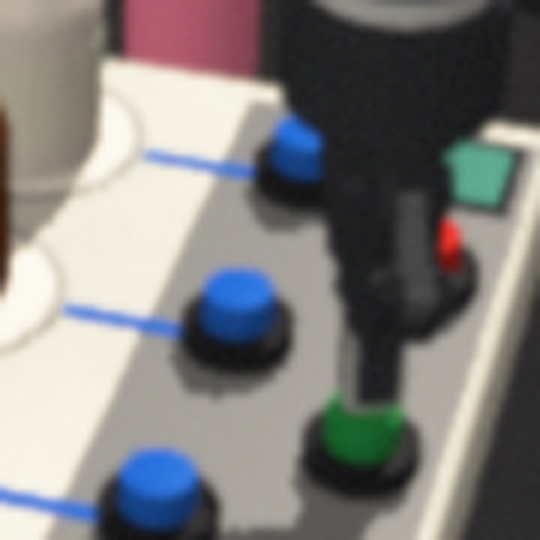

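The tip is over the green cap at crop (368,400), and the mid blue button (238,305) is up again. Now I press green.

Call:
jog_arm --targets '[[[0,0,0,0.002,0,0,0],[0,0,0,0.004,0,0,0],[0,0,0,0.006,0,0,0],[0,0,0,0.008,0,0,0],[0,0,0,0.008,0,0,0],[0,0,0,0.008,0,0,0]]]'

```text
t: 6.32
ee_pos: [0.4915, 0.0338, 0.0482]
tool_rot: [3.06, 0.706, 0.002]
wrist_force: [0.1, -0.8, 3.7]
width: -0.0004
grasp_force: 1.7
```

Call:
jog_arm --targets '[[[0,0,0,0.001,0,0,0],[0,0,0,0.002,0,0,0],[0,0,0,0.002,0,0,0],[0,0,0,0.002,0,0,0],[0,0,0,0.002,0,0,0]]]'

```text
t: 6.73
ee_pos: [0.4914, 0.0338, 0.046]
tool_rot: [3.06, 0.706, 0.002]
wrist_force: [1.6, -1.9, 4.6]
width: 0.0001
grasp_force: 2.3
```

Call:
jog_arm --targets '[[[0,0,0,0.001,0,0,0],[0,0,0,0.002,0,0,0],[0,0,0,0.003,0,0,0],[0,0,0,0.003,0,0,0],[0,0,0,0.003,0,0,0]]]'

```text
t: 7.15
ee_pos: [0.4915, 0.0338, 0.0431]
tool_rot: [3.06, 0.706, 0.002]
wrist_force: [0.3, -2.2, 6.7]
width: 0.0001
grasp_force: 3.1
```

Same depth and force as for the blue button, so green has registered. I withdraw straight up.

Call:
jog_arm --targets '[[[0,0,0,-0.008,0,0,0],[0,0,0,-0.025,0,0,0],[0,0,0,-0.05,0,0,0],[0,0,0,-0.075,0,0,0],[0,0,0,-0.1,0,0,0],[0,0,0,-0.1,0,0,0],[0,0,0,-0.1,0,0,0],[0,0,0,-0.1,0,0,0]]]'

```text
t: 7.82
ee_pos: [0.4896, 0.0344, 0.1418]
tool_rot: [-3.06, -0.707, 0.003]
wrist_force: [-0.5, -0.4, -0.4]
width: 0.0004
grasp_force: 0.0
```

```bash
python3 st.py; python3 - <<'E'
from h import *
s=grab('side','side7')
cv2.imwrite('pics/c7.png',cv2.resize(s['color'][180:300,210:370],None,fx=4,fy=4,interpolation=cv2.INTER_CUBIC))
E
```

```text
7.8167 [0.4896 0.0344 0.1418] 0.00043817320846148796 [-0.54 -0.37 -0.41] z [-2.2e-03  6.0e-04 -1.0e+00] [-0.06  0.23 -0.26  1.08  0.    2.63]
mid tool-shift [0.034  0.0753 0.0556]
green tool-shift [0.0012 0.0011 0.0558]
```

View pics/c7.png

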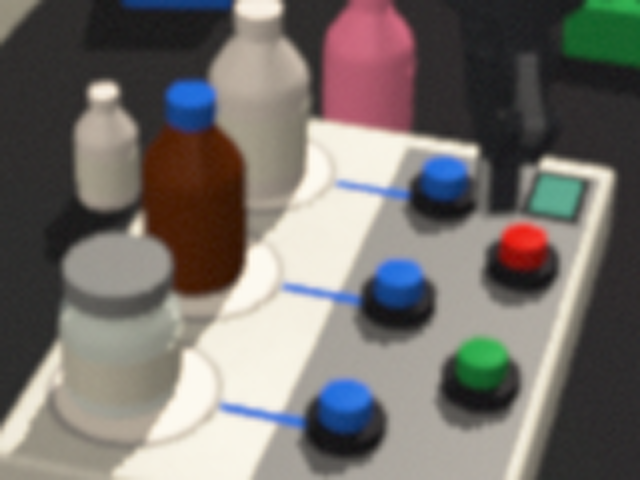

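All five buttons are up (green at crop (482,362)), the vessels are standing where they were, and the arm is clear.

```bash
python3 -c "
from h import *
print(order.sign_off())"
```

```text
the job is handed in; nothing more can be done
None
```

I pressed and released the middle blue button in front of the amber bottle, then the green start button, each about 6 mm down at just under 7 N. The last picture showed all five buttons up and the vessels standing in place. The job is handed in, but sign-off returned no verdict.

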